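Centre-mark a Go bowl lid blank

ROBOT

A 6-joint arm with a two-finger parallel gripper is mounted at the origin on the work surface. World frame = base frame: x ahead of the robot, y to its left, z up, the work surface at z = 0. Lengths are in m, angles in rad, forces in N, time in s.
With the tool pointing down it reaches from about 0.35 to 0.975 m from the base axis. Payload 4.9 kg.
Tool frame: the origin (TCP) lies midway between the tips of the shut fingers; the grasp point (between the pads) lies 19 mm behind it; z points along the fingers, y is the line along which they close (so a half turn about z gives the same grasp; the last joint's range is limited). The gripper opens to 85 mm and grips with 20 to 120 N. Pads are 22 mm wide; open, the fingers measure 114 mm over their backs; the gripper's body (76 mm by 85 mm) begins 54 mm behind the grasp point. The pads swing forward as they close: fully open they stand 13 mm farther back than shut.
Start: joints at [-0.119, 0.053, 1.613, -0, 1.476, -0.119], TCP at [0.625, 0, 0.231] pointing down, gripper open.
Joint ranges: [-3.01, 3.01], [-1.01, 2.22], [0.06, 2.58], [-1.02, 4.17], [0.09, 2.62], [-3.14, 3.14]. Speed limits (rad/s): [2.57, 2.57, 3.14, 3.14, 3.14, 3.14].

INTERFACE

Orientations are given as a unit quaternion [x, y, z, w].
In Python, from plant import bot gives the robot as it stands. The module is installed in compiled form; this text tells all that it offers.
- The arm moves only by the tool arm_command, never from a script. Its arguments are lists of equal length, an entry for each row: "travel": the shift along the tool's x, y, z in m, a list of three; "spin": the turn about the tool's z in rad; "hand": the opening, from 0 (shut) to 1 (fully open). A call has 1 to 12 rows; each row shifts and turns the commanded pose from where the row before left it, along the tool's axes as they then stand; what a row does not reach is not made up. A row lasts 1/8 s, in which the tool goes at most 62.5 mm and 10.7 degrees, less where a joint would pass 70% of its speed; a pose out of reach is approached as far as the arm can. A call is refused whole if a number of a shift passes 0.0625 or a number of a turn 0.188, either way. A call with a gripper value outside its range is refused whole. The fingers move at their own pace and stop on an object; "squeeze" is the grip in N (left out, the last holds). Time passes only in rows, so rows that do not move let the fingers close. It gives the time, the measured TCP pose, the force, the opening and the grip force at its end, in the units of the state.
- bot.read_state(): the state, without advancing time (a new reading comes with each control period).
- bot.read_camera(name): name is "scene" or "side" or "wrist"; returns a dict with "frame" (384x512x3 uint8, red, green, blue), "camera_matrix" (3x3 intrinsics, pixels), "rvec" (rotation vector, rad) and "tvec" (3), from world to camera coordinates, as OpenCV has them; the wrist camera has in their place "T_tool_cam" (4x4, takes a point from camera to tool coordinates, whose origin is the TCP and whose axes are the flange's). Camera axes: x right, y down, z forward; pixel columns grow to the right and rows downward; lengths in m; the calibration is good to about 2 mm. The wrist camera is an equidistant fisheye: a pixel r from the principal point sees the ray r / f radians off the axis. A picture is of the moment at which its call begins: read the wrist's pose just before it. There is no depth.
- bot.finish_job(): hands the job in; it is judged then, once.
Trained networks look in a picture, given as the dict that the camera call returned (one of the last four; its "shot" number tells which), for a name from the list of things; names that differ only in an ending like _2 or _b are one class to them, and where a whole thing is asked for, a point or a joint stands for the part that bears it (a point fixed in the world has none). Each returns a list of dicts, best first, with "conf" (0 to 1); they miss things now and then, are a little off and sometimes report something else, mostly with a low value. They report only what shows in the picture. A call takes as long as a camera call. They do not tell look-alikes from the thing itself.
- bot.look_for(picture, name): "point" ([x, y, z] in m, in world coordinates, good to about 4 mm: the middle of the surface that is visible of it).
- bot.place_of(picture, name): "point" ([x, y, z] in m, in world coordinates, good to about 4 mm: a listed point, or the origin of a listed thing).
The state is a dict: "t": time; "joints": joint angles; "qvel": joint speeds; "effort": joint torques, N m; "tool_pos": TCP position; "tcp_rot": TCP orientation; "contact_force": force on the tool from outside, world axes, zero at the start; "torque": the same for the moment, N m; "opening": opening from 0.0 (shut) to 1.0 (fully open); "gripper_force": force on a finger pad.
Only numpy, scipy, OpenCV 4.12 (cv2) and the standard library are available. Lean on these libraries where they do the work, as an engineer would, in place of code of your own. Each camera call takes 0.05 s, during which the arm holds its last target. There are 200 camera calls.

TASK

Slide the round wooden lid blank along the tile until it is fully home against both cheeks of the V stop, under the marking punch. Then press the punch's plunger head all the way down to its stop, hold it there for about half a second to prick the blank's centre, and let it spring back up. Do not mark the blank anywhere but its centre, leave it home in the V, and do not disturb the bowl stand, ring gauge or handle lying nearby.

Things in the scene. Friction and masses are not known exactly. Their poses are not given: they have to be found in the camera images.
- press: Fixed centre-marking press, dark metal. Origin: on the tile, on the vertical plunger axis; its -x axis points out of the V stop's open side, roughly at the robot. 36 mm square column at x = +135 mm; overarm 26 mm wide, z 100 to 130 mm, from the column to a brass sleeve (radius 17 mm, z 80 to 140 mm) round the axis. No base plate: the blank slides on the tile.
- punch_axis (a point): Fixed point on the plunger axis, 40 mm above the tile, where the punch meets a blank that is home. The V stop round it: two upright cheeks 30 mm tall, 110 mm long, 20 mm thick, 45 degrees either side of the press's +x, inner faces 75 mm from the axis (a 150 mm disc touching both is centred on it); they reach 105 mm to each side.
- plunger_top (a point): Centre of the flat top of the plunger's mushroom head (dark wood, 46 mm diameter, 20 mm thick, flat part of the top 38 mm across). 190 mm above the tile when up; it moves straight down with the plunger.
- plunger (a joint): Travel of the plunger in m: 0 fully up, 0.030 at its hard stop (head meets the sleeve). A spring pushes it back up: about 4 N starts it moving and about 12 to 13 N holds it at the stop. It returns by itself.
- blank: Loose round lid blank of pale wood, 150 mm diameter, 40 mm thick, about 0.5 kg (0.35 to 0.7), lying flat on the tile in front of the V's open side. Origin: centre of its underside, z axis up. Too wide to grasp; push it by its rim. Home: its origin is on the plunger axis.
- bowl_stand: Bystander: dark lacquered persimmon bowl stand, a 110 mm disc on three short feet, 30 mm tall. Origin: centre of its underside.
- ring_gauge: Bystander: flat bone ring, 90 mm outer and 68 mm inner diameter, 12 mm tall. Origin: centre of its underside.
- handle: Bystander: stubby rosewood tool handle with a brass ferrule, lying on the tile, 100 mm long along its own x, 32 mm thick. Origin: centre of its underside.
There are look-alikes about, which are no part of the job. There is more than one size of the press; the job needs the largest. What is shaped like the blank but red is not meant.

How it is judged:
On the way, in this order (a step that is already met when the one before it is completed fails the run):
1. the blank is home in the V, centred under the punch, with the plunger still up (horizontal distance between blank and punch_axis below 0.005 m and angle between blank's own z axis and vertical below 0.05 rad and height (world z) of blank below 0.006 m and linear speed of blank below 0.02 m/s and value of joint plunger below 0.006 m), for 0.2 s.
2. the plunger is held down at its stop while the blank is home (horizontal distance between blank and punch_axis below 0.005 m and angle between blank's own z axis and vertical below 0.05 rad and height (world z) of blank below 0.006 m and value of joint plunger above 0.028 m), for 0.2 s.
At the end, for the whole second after the job is handed in: The plunger has sprung back up (within 4 mm of fully up) and the blank lies flat on the tile, at rest, its centre within 5 mm of the plunger axis (horizontal distance between blank and punch_axis below 0.005 m and angle between blank's own z axis and vertical below 0.05 rad and height (world z) of blank below 0.006 m and linear speed of blank below 0.02 m/s and value of joint plunger below 0.004 m); the robot touches nothing.
It fails at once if the plunger is pressed more than 20 mm down while the blank's centre is more than 8 mm from its axis (value of joint plunger above 0.02 m and horizontal distance between blank and punch_axis above 0.008 m).
It fails at once if the bowl stand, ring gauge or handle is moved more than 30 mm (distance of any of bowl_stand, ring_gauge, handle from where it was at the start of the episode above 0.03 m).
It also fails if it takes over 48 s, if anything falls off the work surface, if the arm or the gripper's body presses on something with over 40 N, if the wrist force passes 120 N, or if a joint passes its speed limit or range.

## Working session

There is one attempt and no reset: what is moved stays moved. The work goes in short steps, Python scripts to look and compute and a tool call to move; the robot and the scene stay as the last step left them, time stands still between calls to the robot, and variables do not carry over. Pictures are saved under pics/ and viewed, at most 10 in all, crops included, and the job is handed in when it is done.

Besides the shell and the picture viewer there is one more tool, called after "Emit:" by a JSON object that holds its "api" and its "payload". arm_command: Moves the arm, as the interface text tells. Its arguments: {"type":"object","properties":{"travel":{"type":"array","items":{"type":"array","items":{"type":"number"}}},"spin":{"type":"array","items":{"type":"number"}},"hand":{"type":"array","items":{"type":"number"}},"squeeze":{"type":"number"}},"required":["travel","spin","hand"]}

```bash
mkdir -p pics; python3 - <<'E'
from plant import bot
import cv2,numpy as np
s=bot.read_state();print(s['t'],s['tool_pos'],s['tcp_rot'])
fr=[]
for c in('scene','side'):
    p=bot.read_camera(c);fr.append(p['frame'])
    for n in('press','punch_axis','plunger_top','blank','bowl_stand','ring_gauge','handle'):
        print(c,n,[(np.round(d['point'],3).tolist(),round(d['conf'],2)) for d in bot.place_of(p,n)[:4]])
    cv2.imwrite(f'pics/{c}0.png',p['frame'][:,:,::-1])
E
```

```text
0.0 [6.24374899e-01 7.66384372e-05 2.30042020e-01] [ 7.07093229e-01  7.07119562e-01 -6.58568011e-04 -8.10355908e-04]
scene press [([0.771, 0.233, 0.002], 0.95), ([0.326, 0.242, -0.002], 0.89), ([0.631, -0.185, -0.002], 0.74), ([0.604, 0.066, -0.002], 0.61)]
scene punch_axis [([0.326, 0.242, 0.03], 0.88), ([0.602, 0.07, 0.043], 0.64), ([0.773, 0.237, 0.029], 0.62)]
scene plunger_top [([0.601, 0.066, 0.189], 0.71), ([0.765, 0.232, 0.132], 0.56), ([0.328, 0.239, 0.132], 0.46), ([0.602, 0.066, -0.006], 0.39)]
scene blank [([0.485, 0.055, -0.001], 0.88), ([0.299, -0.173, -0.002], 0.73), ([0.603, 0.067, -0.002], 0.35)]
scene bowl_stand [([0.486, -0.218, -0.001], 0.56)]
scene ring_gauge [([0.631, -0.183, 0.002], 0.64)]
scene handle [([0.559, 0.296, 0.0], 0.97)]
side press [([0.328, 0.243, 0.002], 0.82), ([0.772, 0.235, 0.002], 0.68)]
side punch_axis [([0.322, 0.242, 0.031], 0.95), ([0.766, 0.235, 0.028], 0.6), ([0.604, 0.066, 0.037], 0.58)]
side plunger_top [([0.771, 0.235, 0.137], 0.61), ([0.485, -0.218, -0.002], 0.61), ([0.603, 0.062, 0.19], 0.6), ([0.328, 0.242, 0.131], 0.51)]
side blank [([0.3, -0.174, -0.003], 0.79), ([0.493, 0.054, 0.004], 0.74)]
side bowl_stand [([0.485, -0.216, -0.001], 0.76)]
side ring_gauge [([0.628, -0.182, -0.0], 0.65)]
side handle [([0.555, 0.295, 0.0], 0.6)]
```

View pics/scene0.png

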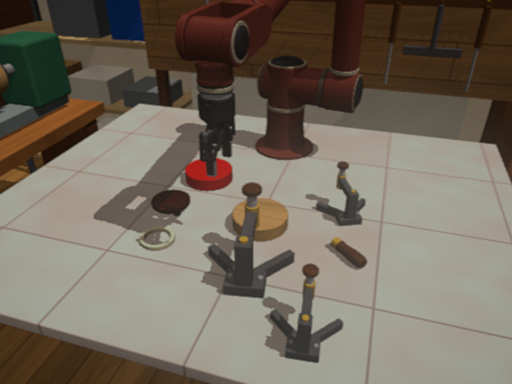

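View pics/side0.png

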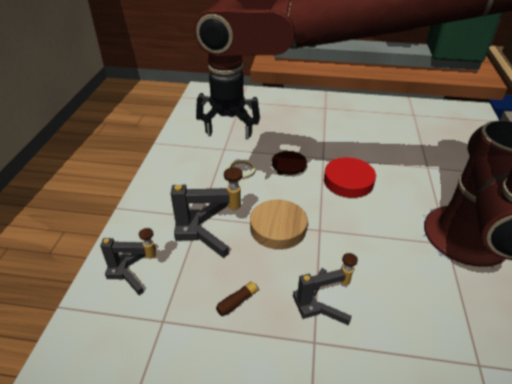

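The scene picture shows three presses: at (245,280), large, and at (305,345) and (350,215), both small. The pale blank is at (260,218) and the red disc at (209,173). I choose the large press, with its axis near (0.603, 0.066), and the pale blank near (0.488, 0.055). Next I check this and find the yaw with a model overlay.

```bash
cat > h.py <<'E'
from plant import bot
import cv2,numpy as np
def prj(p,P): return cv2.projectPoints(np.float64(P),p['rvec'],p['tvec'],p['camera_matrix'],None)[0][:,0]
def w(ax,yaw,L):
    c,s=np.cos(yaw),np.sin(yaw);L=np.float64(L)
    return np.c_[ax[0]+c*L[:,0]-s*L[:,1],ax[1]+s*L[:,0]+c*L[:,1],L[:,2]]
def circ(x,y,z,r):
    a=np.linspace(0,6.3,60);return np.c_[x+r*np.cos(a),y+r*np.sin(a),0*a+z]
E
python3 - <<'E'
from h import *
ax=(.603,.066);out=[]
for c,(x0,y0) in(('scene',(190,165)),('side',(160,150))):
    p=bot.read_camera(c)
    if c=='scene': 
        for n in ('plunger_top','blank','punch_axis'): print(n,[(np.round(d['point'],4).tolist(),round(d['conf'],2)) for d in bot.place_of(p,n)[:3]])
    S=4 if c=='side' else 4
    im=cv2.resize(p['frame'][y0:y0+135,x0:x0+155],None,fx=S,fy=S,interpolation=cv2.INTER_CUBIC)[:,:,::-1].copy()
    def dr(P,col): cv2.polylines(im,[np.int32((prj(p,P)-[x0,y0]+.5)*S)],False,col,1)
    for yaw,col in((0.0,(0,0,255)),(.1,(0,255,0)),(.2,(255,0,0))):
        r=.5**.5
        for sg in(1,-1):
            n=np.array([r,sg*r]);t=np.array([-r,sg*r])  # cheek normal, along
            # reach 105 mm: outer end
            e=.105-.095*r; q0=n*.095; L1=(.105-.095*r)/r; 
            dr(w(ax,yaw,[[*(q0+t*(L1-.11)),.03],[*(q0+t*L1),.03],[*(n*.075+t*L1),.03],[*(n*.075+t*(L1-.11)),.03]]),col)
        dr(w(ax,yaw,[[.117,-.018,.13],[.153,-.018,.13],[.153,.018,.13],[.117,.018,.13],[.117,-.018,.13]]),col)
    dr(circ(*ax,.19,.023),(255,0,255)); dr(circ(.488,.055,.04,.075),(255,255,0))
    out.append(im)
cv2.imwrite('pics/ov1.png',cv2.resize(np.hstack(out),None,fx=800/1240,fy=1) if 0 else out[0]);cv2.imwrite('pics/ov2.png',out[1])
E
```

```text
plunger_top [([0.6016, 0.0659, 0.1859], 0.72), ([0.3268, 0.2394, 0.1318], 0.56)]
blank [([0.4821, 0.056, 0.0001], 0.78), ([0.3, -0.1746, 0.0033], 0.73)]
punch_axis [([0.7725, 0.2358, 0.0317], 0.79), ([0.6028, 0.0669, 0.0412], 0.61)]
```

View pics/ov1.png

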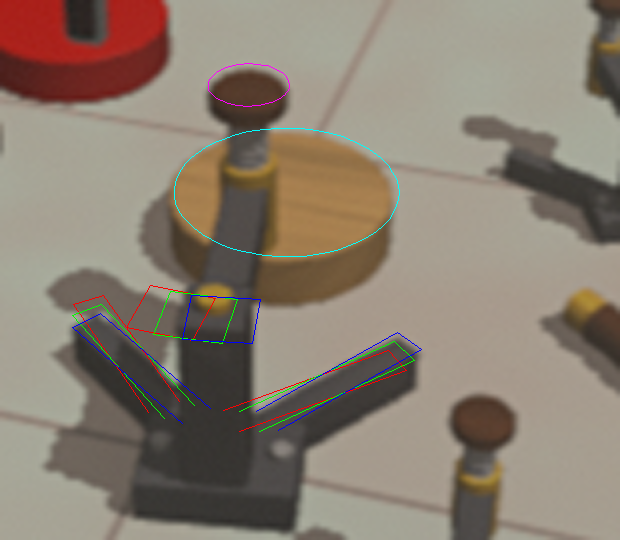

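View pics/ov2.png

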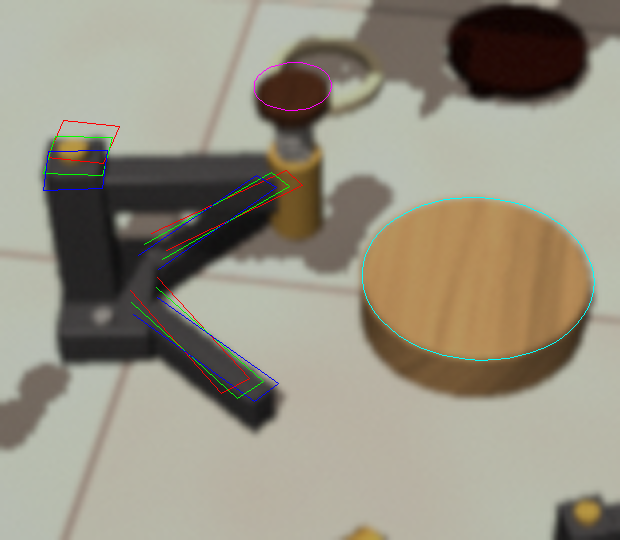

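The overlay confirms the large press. Its head is at (248,95) in the scene crop, matching axis (0.603, 0.066), and its yaw is about 0.14, between the green and blue outlines. The pale blank fits (0.488, 0.054). I'll push it with the half-open fingers as a two-point cradle, with tool x pointing along about 0.12 rad.

Emit:
{"api": "arm_command", "payload": {"travel": [[0.008,-0.05,0],[0.008,-0.05,0],[0.008,-0.05,0],[0.008,-0.05,0],[0.008,-0.05,0]], "spin": [0,0,0,0,0], "hand": [0.5,0.5,0.5,0.5,0.5]}}

```text
t: 1.68
tool_pos: [0.3735, 0.0402, 0.2314]
tcp_rot: [0.707, 0.707, 0.0, 0.0]
contact_force: [0.4, 0.6, 0.7]
opening: 0.501
gripper_force: 0.0
```

Emit:
{"api": "arm_command", "payload": {"travel": [[0,0,0],[0,0,0],[0,0,0],[0,0,0],[0,0,0],[0,0,0],[0,0,0],[0,0,0],[0,0,0]], "spin": [0.181,0.181,0.181,0.181,0.181,0.181,0.181,0.181,0], "hand": [0.5,0.5,0.5,0.5,0.5,0.5,0.5,0.5,0.5]}}

```text
t: 2.8
tool_pos: [0.375, 0.04, 0.2314]
tcp_rot: [0.998, 0.062, 0.0, 0.0]
contact_force: [0.7, 0.5, -0.2]
opening: 0.501
gripper_force: 0.0
```

Emit:
{"api": "arm_command", "payload": {"travel": [[0,0,0.054],[0,0,0.054],[0,0,0.054],[0,0,0.054],[0,0,0]], "spin": [0,0,0,0,0], "hand": [0.5,0.5,0.5,0.5,0.5]}}

```text
t: 3.42
tool_pos: [0.3704, 0.0404, 0.0112]
tcp_rot: [0.998, 0.063, -0.006, -0.001]
contact_force: [0.3, 0.3, -0.0]
opening: 0.498
gripper_force: 0.0
```

Emit:
{"api": "arm_command", "payload": {"travel": [[0.014,0,0],[0.014,0,0],[0.008,0,0],[0.01,0,0],[0.012,0,0],[0.012,0,0],[0.012,0,0],[0.012,0,0],[0.01,0,0],[0,0,0]], "spin": [0,0,0,0,0,0,0,0,0,0], "hand": [0.5,0.5,0.5,0.5,0.5,0.5,0.5,0.5,0.5,0.5]}}

```text
t: 4.68
tool_pos: [0.4797, 0.0528, 0.0171]
tcp_rot: [0.998, 0.062, 0.001, 0.0]
contact_force: [0.6, -0.5, -0.8]
opening: 0.505
gripper_force: 0.0
```

```bash
python3 - <<'E'
from h import *
out=[]
for c in('scene','side'):
    p=bot.read_camera(c);
    for n in('blank','plunger_top','punch_axis'):print(c,n,[(np.round(d['point'],4).tolist(),round(d['conf'],2)) for d in bot.place_of(p,n)[:4]])
    x0,y0=((180,145),(150,130))[c=='side']
    im=cv2.resize(p['frame'][y0:y0+150,x0:x0+170],None,fx=4,fy=4,interpolation=cv2.INTER_CUBIC)[:,:,::-1].copy()
    cv2.imwrite(f'pics/{c}2.png',im);out.append(im)
cv2.imwrite('pics/both2.png',cv2.resize(np.vstack(out),(340,600)) if 0 else cv2.resize(np.hstack(out),(800,353)))
E
```

```text
scene blank [([0.5545, 0.0646, -0.0031], 0.87), ([0.3044, -0.1717, -0.0007], 0.67)]
scene plunger_top [([0.6068, 0.0646, 0.1889], 0.81), ([0.7677, 0.2381, 0.1332], 0.76), ([0.3245, 0.2422, 0.1319], 0.45)]
scene punch_axis [([0.3264, 0.2427, 0.026], 0.79), ([0.7744, 0.2353, 0.0284], 0.64), ([0.6031, 0.0708, 0.0446], 0.61)]
side blank [([0.3027, -0.1719, -0.0006], 0.85), ([0.5613, 0.0681, 0.0001], 0.79)]
side plunger_top [([0.606, 0.0626, 0.188], 0.73), ([0.7699, 0.2369, 0.1349], 0.62), ([0.3268, 0.243, 0.1311], 0.52)]
side punch_axis [([0.3207, 0.2379, 0.0288], 0.8), ([0.6061, 0.0634, 0.0381], 0.69)]
```

View pics/both2.png

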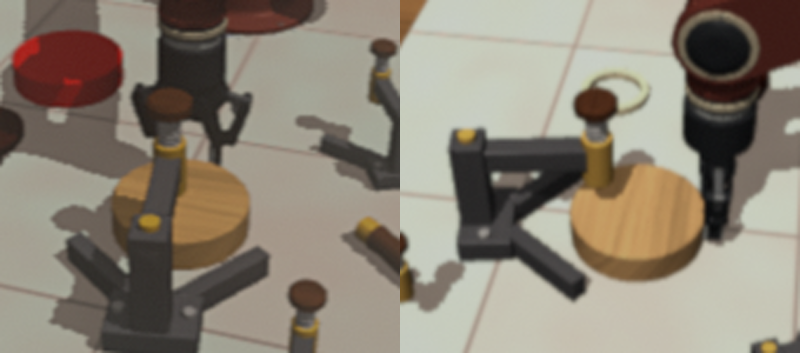

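The blank is at about (0.559, 0.066) and cradled, between the fingers and the V (at (180,205) in the left crop and (640,215) in the right). About 45 mm remains.

Emit:
{"api": "arm_command", "payload": {"travel": [[0.008,0.001,0],[0.008,0.001,0],[0.008,0.001,0],[0.007,0.001,0],[0.006,0,0],[0.003,0,0],[0,0,0]], "spin": [0,0,0,0,0,0,0], "hand": [0.5,0.5,0.5,0.5,0.5,0.5,0.5]}}

```text
t: 5.95
tool_pos: [0.5175, 0.0536, 0.0149]
tcp_rot: [0.998, 0.061, -0.002, -0.0]
contact_force: [-4.2, -1.5, 3.0]
opening: 0.498
gripper_force: 2.7
```

Emit:
{"api": "arm_command", "payload": {"travel": [[0.002,0,0],[0.002,0,0],[0,0,0]], "spin": [0,0,0], "hand": [0.5,0.5,0.5]}}

```text
t: 6.32
tool_pos: [0.5215, 0.0541, 0.0149]
tcp_rot: [0.998, 0.061, -0.001, -0.0]
contact_force: [-4.9, -0.7, 3.5]
opening: 0.499
gripper_force: 2.9
```

Emit:
{"api": "arm_command", "payload": {"travel": [[0.002,0,0],[0.001,0,0],[0,0,0]], "spin": [0,0,0], "hand": [0.5,0.5,0.5]}}

```text
t: 6.7
tool_pos: [0.5222, 0.0543, 0.0147]
tcp_rot: [0.998, 0.062, -0.004, 0.0]
contact_force: [-13.5, -1.3, 10.0]
opening: 0.498
gripper_force: 7.4
```

Emit:
{"api": "arm_command", "payload": {"travel": [[0.001,0,0],[0.001,0,0],[0,0,0]], "spin": [0,0,0], "hand": [0.5,0.5,0.5]}}

```text
t: 7.08
tool_pos: [0.5224, 0.0544, 0.0146]
tcp_rot: [0.998, 0.062, -0.007, 0.0]
contact_force: [-19.8, -3.6, 17.1]
opening: 0.505
gripper_force: 11.2
```

```bash
python3 - <<'E'
from h import *
for k in range(3):
  for c in('scene','side'):
    p=bot.read_camera(c);
    print(c,[[(np.round(d['point'],4).tolist(),round(d['conf'],2)) for d in bot.place_of(p,n) if abs(d['point'][0]-.6)<.03 and abs(d['point'][1]-.066)<.03][:1] for n in ('blank','plunger_top','punch_axis','press')])
E
```

```text
scene [[([0.5971, 0.0693, -0.0017], 0.55)], [([0.6041, 0.0671, 0.1896], 0.77)], [([0.6033, 0.0677, 0.0405], 0.61)], [([0.6042, 0.0678, -0.0039], 0.79)]]
side [[([0.6033, 0.0666, 0.0029], 0.63)], [([0.6028, 0.0649, 0.1858], 0.59)], [], []]
scene [[([0.5949, 0.0678, 0.0002], 0.57)], [([0.6013, 0.0691, 0.1912], 0.55)], [([0.6009, 0.0713, 0.0429], 0.65)], [([0.6018, 0.0682, -0.0014], 0.58)]]
side [[], [([0.6037, 0.0649, 0.1871], 0.73)], [], []]
scene [[([0.5974, 0.0686, -0.0005], 0.58)], [], [([0.6025, 0.0698, 0.0452], 0.59)], [([0.6038, 0.066, -0.003], 0.77)]]
side [[([0.6063, 0.069, -0.001], 0.92)], [([0.6038, 0.0633, 0.1867], 0.82)], [([0.6031, 0.0667, -0.0001], 0.6)], [([0.6044, 0.0637, 0.1853], 0.51)]]
```

Emit:
{"api": "arm_command", "payload": {"travel": [[-0.004,0,0],[-0.01,0,0],[-0.03,0,0],[-0.04,0,-0.02],[-0.02,0,-0.05],[0,0,-0.06],[0,0,-0.06],[0,0,-0.045],[0,0,0]], "spin": [0,0,0,0,0,0,0,0,0], "hand": [0.5,0.5,0.5,0.3,0,0,0,0,0]}}

```text
t: 9.7
tool_pos: [0.4267, 0.0419, 0.2558]
tcp_rot: [0.998, 0.061, 0.006, 0.001]
contact_force: [-0.4, 0.3, -0.4]
opening: 0.0
gripper_force: 0.0
```

```bash
python3 - <<'E'
from h import *
ax=(.6035,.0665);yaw=.14;out=[]
for k in range(2):
  for c in('scene','side'):
    p=bot.read_camera(c);
    print(c,[[(np.round(d['point'],4).tolist(),round(d['conf'],2)) for d in bot.place_of(p,n) if abs(d['point'][0]-.6)<.03 and abs(d['point'][1]-.066)<.03][:1] for n in ('blank','plunger_top','punch_axis','press')])
    if k: continue
    x0,y0=((190,165),(160,150))[c=='side'];S=4
    im=cv2.resize(p['frame'][y0:y0+135,x0:x0+100+55*(c=='scene')],None,fx=S,fy=S,interpolation=cv2.INTER_CUBIC)[:,:,::-1].copy()
    def dr(P,col): cv2.polylines(im,[np.int32((prj(p,P)-[x0,y0]+.5)*S)],False,col,1)
    dr(circ(*ax,.19,.023),(255,0,255)); dr(circ(*ax,.04,.075),(255,255,0))
    dr(circ(*ax,.0,.075),(0,255,255)); out.append(im)
cv2.imwrite('pics/ov3.png',cv2.resize(np.hstack(out),(800,424)))
E
```

```text
scene [[([0.5954, 0.0653, 0.0002], 0.87)], [([0.6006, 0.0687, 0.1928], 0.7)], [([0.6026, 0.0708, 0.0415], 0.95)], [([0.6031, 0.0659, -0.0032], 0.56)]]
side [[([0.6036, 0.07, 0.0007], 0.9)], [([0.6055, 0.064, 0.1879], 0.59)], [], []]
scene [[([0.5989, 0.0671, -0.0023], 0.57)], [([0.6031, 0.0683, 0.1914], 0.79)], [([0.6017, 0.072, 0.0386], 0.55)], [([0.6003, 0.0689, -0.0043], 0.84)]]
side [[([0.6068, 0.0653, 0.0018], 0.89)], [([0.6037, 0.0644, 0.1879], 0.76)], [], []]
```

View pics/ov3.png

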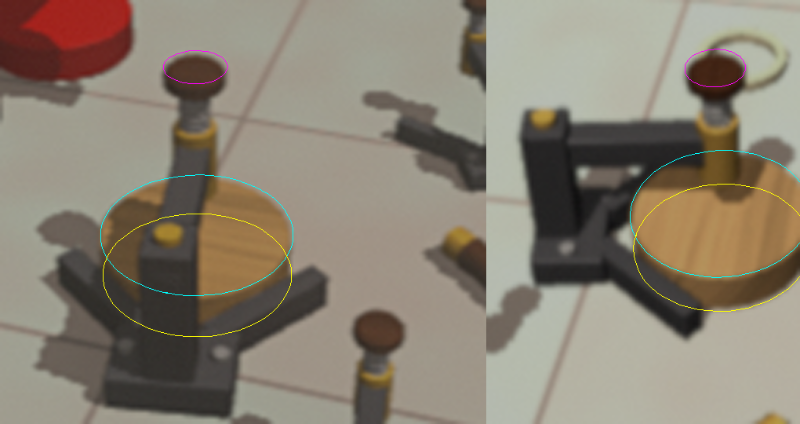

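The blank's top rim follows the predicted home circle in both views (at (197,235) in the left crop and (720,215) in the right). The push force rose to 20 N along the press axis with no motion, so both cheeks are carrying. Next is the press.

Emit:
{"api": "arm_command", "payload": {"travel": [[0.0445,-0.001,0],[0.0445,-0.001,0],[0.0445,-0.001,0],[0.0445,0,0],[0,0,0.03],[0,0,0.02],[0,0,0]], "spin": [0,0,0,0,0,0,0], "hand": [0,0,0,0,0,0,0]}}

```text
t: 11.58
tool_pos: [0.5986, 0.0668, 0.1976]
tcp_rot: [0.998, 0.061, -0.002, -0.0]
contact_force: [0.1, 0.0, -0.7]
opening: 0.001
gripper_force: 0.0
```

```bash
python3 - <<'E'
from h import *
s=bot.read_state();print(s['tool_pos'])
out=[]
for c in('scene','side'):
    p=bot.read_camera(c);q=prj(p,[s['tool_pos']])[0];print(q)
    x0,y0=np.int32(q)-[40,40]
    out.append(cv2.resize(p['frame'][y0:y0+80,x0:x0+80],None,fx=5,fy=5,interpolation=cv2.INTER_CUBIC)[:,:,::-1])
cv2.imwrite('pics/tip.png',np.hstack(out))
E
```

```text
[0.59862498 0.06680969 0.19755604]
[252.60563382 181.87772501]
[234.37223383 168.85557032]
```

View pics/tip.png

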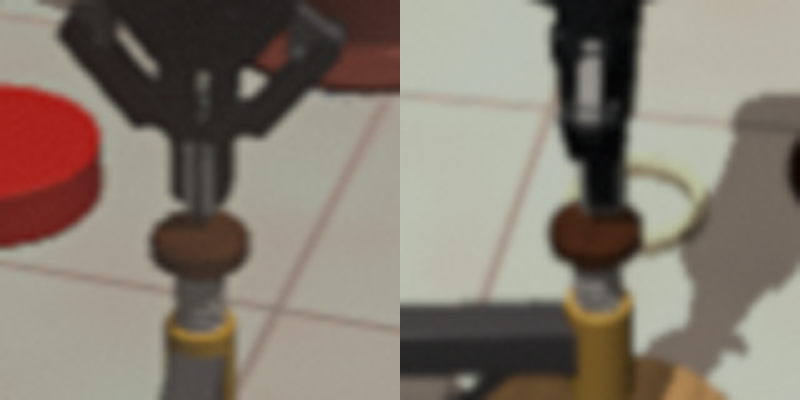

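The shut tips sit just above the head (at (200,205) in the left crop and (603,205) in the right), about 4 mm toward the robot. I shift 4 mm and press.

Emit:
{"api": "arm_command", "payload": {"travel": [[0.004,0,0],[0,0,0.006],[0,0,0.006],[0,0,0.006],[0,0,0.006],[0,0,0.006],[0,0,0.004],[0,0,0.002],[0,0,0]], "spin": [0,0,0,0,0,0,0,0,0], "hand": [0,0,0,0,0,0,0,0,0]}}

```text
t: 12.8
tool_pos: [0.6048, 0.0673, 0.1664]
tcp_rot: [0.998, 0.061, 0.001, 0.0]
contact_force: [-3.1, -0.3, 10.0]
opening: 0.001
gripper_force: 5.0
```

Emit:
{"api": "arm_command", "payload": {"travel": [[0,0,0.002],[0,0,0.001],[0,0,0]], "spin": [0,0,0], "hand": [0,0,0]}}

```text
t: 13.18
tool_pos: [0.6048, 0.0673, 0.1638]
tcp_rot: [0.998, 0.061, 0.001, 0.0]
contact_force: [-4.5, -1.1, 10.4]
opening: 0.003
gripper_force: 5.4
```

Emit:
{"api": "arm_command", "payload": {"travel": [[0,0,0.002],[0,0,0.002],[0,0,0]], "spin": [0,0,0], "hand": [0,0,0]}}

```text
t: 13.55
tool_pos: [0.6048, 0.0673, 0.1601]
tcp_rot: [0.998, 0.061, 0.001, 0.0]
contact_force: [-5.6, -0.6, 12.5]
opening: -0.0
gripper_force: 5.9
```

Emit:
{"api": "arm_command", "payload": {"travel": [[0,0,0.002],[0,0,0],[0,0,0]], "spin": [0,0,0], "hand": [0,0,0]}}

```text
t: 13.92
tool_pos: [0.6049, 0.0673, 0.16]
tcp_rot: [0.998, 0.061, 0.001, 0.0]
contact_force: [-10.6, -0.4, 19.2]
opening: -0.001
gripper_force: 9.4
```

The plunger is at its hard stop: z is 0.160 and the force jumped to 19 N. I hold, then retreat.

Emit:
{"api": "arm_command", "payload": {"travel": [[0,0,0],[0,0,0],[0,0,0],[0,0,-0.006],[0,0,-0.01],[0,0,-0.01],[0,0,-0.015],[0,0,-0.03],[0,0,-0.04],[-0.05,0,0],[-0.05,0,0],[0,0,0]], "spin": [0,0,0,0,0,0,0,0,0,0,0,0], "hand": [0,0,0,0,0,0,0,0,0,0,0,0]}}

```text
t: 15.42
tool_pos: [0.5023, 0.055, 0.265]
tcp_rot: [0.998, 0.061, -0.001, -0.0]
contact_force: [0.9, -0.8, 0.2]
opening: -0.001
gripper_force: 0.0
```

```bash
python3 - <<'E'
from h import *
ax=(.6035,.0665);out=[]
for c in('scene','side'):
    p=bot.read_camera(c);
    print(c,[[(np.round(d['point'],4).tolist(),round(d['conf'],2)) for d in bot.place_of(p,n)][:3] for n in ('blank','plunger_top','bowl_stand','ring_gauge','handle')])
    x0,y0=((190,165),(160,150))[c=='side'];S=4
    im=cv2.resize(p['frame'][y0:y0+135,x0:x0+100+55*(c=='scene')],None,fx=S,fy=S,interpolation=cv2.INTER_CUBIC)[:,:,::-1].copy()
    def dr(P,col): cv2.polylines(im,[np.int32((prj(p,P)-[x0,y0]+.5)*S)],False,col,1)
    dr(circ(*ax,.19,.023),(255,0,255)); dr(circ(*ax,.04,.075),(255,255,0)); out.append(im)
cv2.imwrite('pics/ov4.png',cv2.resize(np.hstack(out),(800,424)))
E
```

```text
scene [[([0.303, -0.1717, 0.0011], 0.69), ([0.5952, 0.069, -0.001], 0.6)], [([0.7649, 0.2361, 0.135], 0.59), ([0.3256, 0.2425, 0.1296], 0.57), ([0.5994, 0.0677, -0.0012], 0.17)], [([0.4842, -0.2145, -0.0003], 0.83)], [([0.6307, -0.1845, 0.0004], 0.98)], [([0.5579, 0.2965, 0.0035], 0.56), ([0.6011, 0.065, -0.0017], 0.42)]]
side [[([0.3006, -0.1689, -0.0013], 0.92), ([0.6048, 0.0686, 0.002], 0.71)], [([0.6031, 0.0659, 0.1876], 0.84), ([0.3276, 0.2428, 0.1346], 0.73), ([0.7704, 0.2363, 0.1327], 0.48)], [([0.4871, -0.2166, 0.0021], 0.63)], [([0.6275, -0.1843, 0.0002], 0.6)], [([0.558, 0.296, 0.0027], 0.59)]]
```

View pics/ov4.png

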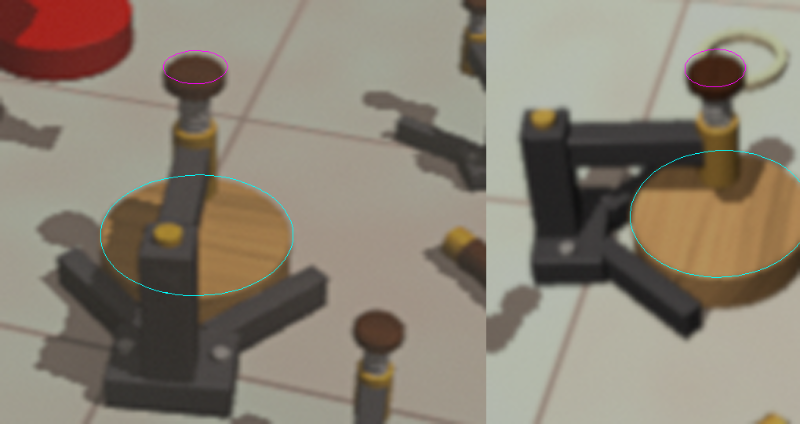

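The plunger head is back up at (195,72) and the blank is unmoved on its home circle. The bystanders are where they were.

```bash
python3 -c "
from plant import bot
print(bot.finish_job())"
```

```text
the job is handed in; nothing more can be done
None
```

The blank is home in the V, the punch was pressed to its stop, held and released, and the job is handed in; the hand-in call returned no verdict, but the last pictures showed the plunger up, the blank still home and the bystanders unmoved.

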